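# Take the canisters off the hot plate and shut it up

## Robot

A 7-joint arm with a two-finger parallel gripper is mounted at the origin on the work surface. World frame = base frame: x ahead of the robot, y to its left, z up, the work surface at z = 0. Lengths are in m, angles in rad, forces in N, time in s.
With the tool pointing down it reaches from about 0.4 to 0.85 m from the base axis. Payload 10.4 kg.
Tool frame: the origin (TCP) lies between the finger pads; the fingertips stand ahead of it and the grasp point (between the pads) lies 5 mm behind it (manip.tip_extent is the z of the fingertips in the tool frame, in m); z points along the fingers, y is the line along which they close (so a half turn about z gives the same grasp; the last joint's range is limited). The gripper opens to 85 mm and grips with 20 to 120 N. Pads are 22 mm wide; open, the fingers measure 114 mm over their backs; the gripper's body (76 mm by 85 mm) begins 54 mm behind the grasp point. The pads swing forward as they close: fully open they stand 13 mm farther back than shut.
Start: joints at [-1.235, 0.332, -0.065, 1.46, 0.022, 1.35, -0.088], TCP at [0.219, 0.585, 0.245] pointing down, gripper open.
Joint ranges: [-2.6, 2.6], [-0.5, 2.12], [-1.47, 1.34], [0.16, 2.42], [-1.27, 4.41], [0.06, 2.06], [-2.6, 2.6]. Speed limits (rad/s): [2.22, 2.22, 2.79, 2.79, 3.14, 3.14, 3.14].

## Interface

Orientations are given as a unit quaternion [x, y, z, w].
In Python, from workcell import status, viewer, manip gives the robot as it stands.
- The arm moves only by the tool play_rows, never from a script. Its argument "plan" is one flat list of numbers, 7 for each row, row after row: the turn, a rotation vector about the tool's x, y, z in degrees, then the shift along the tool's x, y, z in m, then the opening, from 0 (shut) to 1 (fully open). In form: [ax, ay, az, dx, dy, dz, grip, ax, ay, az, dx, dy, dz, grip, ...]. A call has 1 to 20 rows; each row is the pose to reach, as a shift and turn from the pose commanded when the call began, along the tool's axes at that moment; what a row does not reach only later rows make up. A row lasts 1/8 s, in which the tool goes at most 62.5 mm and 10.7 degrees, less where a joint would pass 70% of its speed; a pose out of reach is approached as far as the arm can. A call with a gripper value outside its range is refused whole. The fingers move at their own pace and stop on an object; "squeeze" is the grip in N (left out, the last holds). Time passes only in rows, so rows that repeat a pose let the fingers close. It gives the time, the measured TCP pose, the force, the opening and the grip force at its end, in the units of the state.
- status.get_obs(): the state, without advancing time (a new reading comes with each control period).
- viewer.camera(name): name is "scene" or "top"; returns the picture (420x560x3 uint8, red, green, blue); there is no depth.
- viewer.camera_model(name): a dict with "fx", "fy", "cx", "cy" (pixels), "R" (3x3) and "t" (3): a world point X has camera coordinates R X + t. Camera axes: x right, y down, z forward; pixel columns grow to the right and rows downward; lengths in m; the calibration is good to about 2 mm. A picture is of the moment at which its call begins. camera_model takes no time and is no camera call.
- manip.hand_in(): hands the job in; it is judged then, once.
The state is a dict: "clock": time; "joint_pos": joint angles; "joint_velocities": joint speeds; "tau": joint torques, N m; "position": TCP position; "ee_rot": TCP orientation; "ft_force": force on the tool from outside, world axes, zero at the start; "torque": the same for the moment, N m; "grip_width": opening from 0.0 (shut) to 1.0 (fully open); "grasp_force": force on a finger pad.
Only numpy, scipy, OpenCV 4.12 (cv2) and the standard library are available. Lean on these libraries where they do the work, as an engineer would, in place of code of your own. Each camera call takes 0.05 s, during which the arm holds its last target. There are 200 camera calls.

## Task

Close down the hot plate: first switch it off, then swing the folding wire rest beside it up and over past upright until it lies level and stays there by itself. Lift every canister off the hot plate by its handle and stand it upright on the rest, inside the rim; then fold the two heat-shield flaps fully down over the empty plate, the short one first and the long one over it. Leave the other things on the bench where they are.

Things in the scene. Friction and masses are not known exactly. Their poses are not given: they have to be found in the camera images.
- switch (a joint): toggle switch (black lever with a 26 mm ball, on a grey block) on the near end of the blue hot plate. 0 = on, 1.0 = off. Friction holds it where it is left; about 1.5 N at the ball moves it
- switch_tip (a point): centre of the switch lever's ball, 50 mm from its pivot. On (0): leaning 0.5 rad towards plate_mid's -y; off (1.0): 0.5 rad towards its +y
- plate_mid (a point): centre of the top face (200 x 200 mm, white ceramic, 75 mm above the bench) of the hot plate, which is fixed to the bench. x points away from the switch end, y along the line from the short flap's hinge to the long flap's, z up. A steel rail and lip 10 mm high runs round it
- short_flap (a joint): short heat-shield flap, a vented aluminium sheet 200 mm along its hinge, 85 mm from hinge to free edge, 4 mm thick. 0 = folded flat over the plate, 1.57 upright, 2.0 leaning fully outward. A stiff hinge keeps it where it is left; about 2 N at its free edge moves it
- long_flap (a joint): long heat-shield flap on the opposite side, like the short one but 135 mm from hinge to free edge; folded down it overlaps the short one from above. Same joint values; about 3 N at its free edge moves it
- short_flap_hinge (a point): middle of the short flap's hinge line, on the hot plate (does not turn with the flap): axes as plate_mid; hinge along x, the closed flap extends to +y. 88 mm above the bench
- long_flap_hinge (a point): middle of the long flap's hinge line, on the hot plate: axes as plate_mid; hinge along x, the closed flap extends to -y. 94 mm above the bench
- rest (a joint): folding cooling rest: a square steel wire deck (210 x 210 mm, with a rim 14 mm high) hinged along one edge to a low fixed frame. 1.92 = parked, leaning back past upright against its stop; upright is 1.57, its free edge then 275 mm above the bench; 0 = swung over, lying level on its feet. Its weight (0.6 kg) holds it at either end; pushed past upright it sinks over slowly in about 2 s on a damped hinge. About 1.5 N at its free edge starts it, more the faster it is pushed
- rest_hinge (a point): middle of the rest's hinge line, on the fixed frame, 60 mm above the bench (does not turn with the deck): hinge along x; the level deck reaches from 5 to 215 mm towards +y; the parked deck leans over to -y; z up
- rest_mid (a point): centre of the deck's carrying face, moving with the deck; x along the hinge, y from the hinge to the free edge, z out of the carrying face (up when level, then 63 mm above the bench). Clear space inside the rim 198 x 198 mm
- can0_mid (a point): lidded steel canister, 68 mm diameter, body and lid 58 mm tall, with a rigid upright bail handle: a black bar 10 mm thick and 62 mm long spanning the canister along its own y, held by a thin wire at each end; bar centre 112 mm above the underside, 52 mm above this point. This point: on the axis, 60 mm above the underside. z up. 0.25 to 0.45 kg. Absent in some starts
- can1_mid (a point): lidded steel canister, 68 mm diameter, body and lid 58 mm tall, with a rigid upright bail handle: a black bar 10 mm thick and 62 mm long spanning the canister along its own y, held by a thin wire at each end; bar centre 112 mm above the underside, 52 mm above this point. This point: on the axis, 60 mm above the underside. z up. 0.25 to 0.45 kg. Absent in some starts
- can2_mid (a point): lidded steel canister, 68 mm diameter, body and lid 58 mm tall, with a rigid upright bail handle: a black bar 10 mm thick and 62 mm long spanning the canister along its own y, held by a thin wire at each end; bar centre 112 mm above the underside, 52 mm above this point. This point: on the axis, 60 mm above the underside. z up. 0.25 to 0.45 kg. Absent in some starts
- can3_mid (a point): lidded steel canister, 68 mm diameter, body and lid 58 mm tall, with a rigid upright bail handle: a black bar 10 mm thick and 62 mm long spanning the canister along its own y, held by a thin wire at each end; bar centre 112 mm above the underside, 52 mm above this point. This point: on the axis, 60 mm above the underside. z up. 0.25 to 0.45 kg. Absent in some starts
- amber_bottle: amber bottle, 56 mm diameter, 130 mm tall; a bystander, to be left alone. Origin at its underside
- jar: white jar, 60 mm diameter, 75 mm tall; a bystander, to be left alone. Origin at its underside
- dish: white dish, 84 mm diameter, 20 mm tall; a bystander, to be left alone. Origin at its underside
- wood_cup: open wooden cup, 60 x 60 x 75 mm; a bystander, to be left alone. Origin at its underside
- spatula: spatula, lying flat; a bystander, to be left alone. Origin at its underside (the tool's own origin)
- weight: brass weight, 40 mm diameter, 30 mm tall; a bystander, to be left alone. Origin at its underside
- reagent: white bottle, 50 mm diameter, 100 mm tall; a bystander, to be left alone. Origin at its underside
Mind the look-alikes: they are no part of the job. Leave any pink or red look-alike of the part that bears can2_mid alone.

How it is judged:
On the way, in this order (a step that is already met when the one before it is completed fails the run):
1. the hot plate is switched off (value of joint switch above 0.85 rad), for 0.2 s.
2. the rest is swung over, level, and holds by itself (value of joint rest below 0.06 rad and contact force between the fingers and rest below 0.3 N and velocity of joint rest above -0.05 rad/s), for 0.4 s.
3. every canister stands upright on the rest, let go (value of joint rest below 0.06 rad and contact force between the fingers and rest below 0.3 N and x of can0_mid in the frame of rest_mid between -0.085 and 0.085 m and y of can0_mid in the frame of rest_mid between -0.085 and 0.085 m and z of can0_mid in the frame of rest_mid between 0.05 and 0.07 m and angle between each of can0_mid, can1_mid, can2_mid, can3_mid's own z axis and vertical below 0.12 rad and contact force between the fingers and can0 below 0.3 N and x of can1_mid in the frame of rest_mid between -0.085 and 0.085 m and y of can1_mid in the frame of rest_mid between -0.085 and 0.085 m and z of can1_mid in the frame of rest_mid between 0.05 and 0.07 m and contact force between the fingers and can1 below 0.3 N and x of can2_mid in the frame of rest_mid between -0.085 and 0.085 m and y of can2_mid in the frame of rest_mid between -0.085 and 0.085 m and z of can2_mid in the frame of rest_mid between 0.05 and 0.07 m and contact force between the fingers and can2 below 0.3 N and x of can3_mid in the frame of rest_mid between -0.085 and 0.085 m and y of can3_mid in the frame of rest_mid between -0.085 and 0.085 m and z of can3_mid in the frame of rest_mid between 0.05 and 0.07 m and contact force between the fingers and can3 below 0.3 N and linear speed of each of can0, can1, can2, can3 below 0.03 m/s), for 0.2 s.
4. the short flap is folded down while the long one is still up (value of joint short_flap below 0.08 rad and value of joint long_flap above 0.7 rad), for 0.2 s.
5. the long flap is folded down over it (value of joint long_flap below 0.08 rad), for 0.2 s.
At the end, for the whole second after the job is handed in: switch off (over 0.85 of its 1.0 rad), rest level (within 0.06 rad), every canister upright (within 0.12 rad) and at rest on the rest's deck inside its rim, let go, both flaps folded flat (within 0.08 rad) (all of step 3 and value of joint switch above 0.85 rad and value of joint each of short_flap, long_flap below 0.08 rad); the robot touches nothing.
It fails at once if another thing on the bench is moved more than 3 cm (distance of any of amber_bottle, jar, dish, wood_cup, spatula, weight, reagent from where it was at the start of the episode above 0.03 m).
Of can0, can1, can2, can3 only 2 to 4 are there at a start; the rules pass over those that are not, and their reading is None.
At some moment in a run one of can0, can1, can2, can3 may be knocked a few centimetres aside while the robot is not near it.
It also fails if it takes over 210 s, if anything falls off the work surface, if the arm or the gripper's body presses on something with over 40 N, if the wrist force passes 120 N, or if a joint passes its speed limit or range.

## Working session

There is one attempt and no reset: what is moved stays moved. The work goes in short steps, Python scripts to look and compute and a tool call to move; the robot and the scene stay as the last step left them, time stands still between calls to the robot, and variables do not carry over. Pictures are saved under pics/ and viewed, at most 14 in all, crops included, and the job is handed in when it is done.

Besides the shell and the picture viewer there is one more tool, called after "Call:" as a command line: name --argument value ..., lists and objects as JSON in quotes. play_rows: Moves the arm, as the interface text tells. Its arguments: {"type":"object","properties":{"plan":{"type":"array","items":{"type":"number"}},"squeeze":{"type":"number"}},"required":["plan"]}

```bash
ls; mkdir -p pics; python3 - <<'E'
from workcell import status, viewer, manip
import cv2
o=status.get_obs(); print({k:o[k] for k in('clock','position','ee_rot','grip_width')}, manip.tip_extent)
for n in('scene','top'):
    cv2.imwrite(f'pics/{n}0.png',cv2.resize(viewer.camera(n)[:,:,::-1],(800,600),interpolation=cv2.INTER_CUBIC))
    print(n,viewer.camera_model(n))
E
```

```text
pics
{'clock': 0.0, 'position': array([0.21934205, 0.58484093, 0.24451604]), 'ee_rot': array([ 1.78409497e-01,  9.83956062e-01, -7.13448905e-04, -9.98540655e-05]), 'grip_width': 0.9993576340275225} 0.014
scene {'fx': 388.13963637735014, 'fy': 388.13963637735014, 'cx': 284.20229383550435, 'cy': 208.17408111360956, 'R': array([[ 0.78595397,  0.61808305, -0.01580195],
       [ 0.47413081, -0.61891425, -0.62621492],
       [-0.39683288,  0.48468391, -0.77949033]]), 't': array([-0.48148838, -0.17354122,  1.38578805])}
top {'fx': 415.5243786111853, 'fy': 415.5243786111853, 'cx': 270.48884035754463, 'cy': 214.80942356259706, 'R': array([[-0.02254257, -0.99970084,  0.00949019],
       [-0.99449988,  0.0214521 , -0.1025173 ],
       [ 0.10228304, -0.01174899, -0.99468595]]), 't': array([0.07001797, 0.59400472, 0.93011822])}
```

View pics/scene0.png

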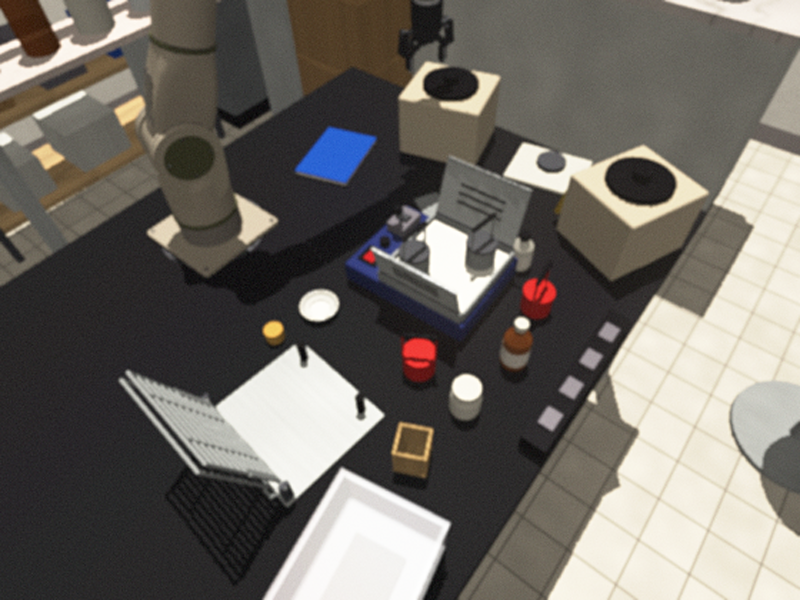

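View pics/top0.png

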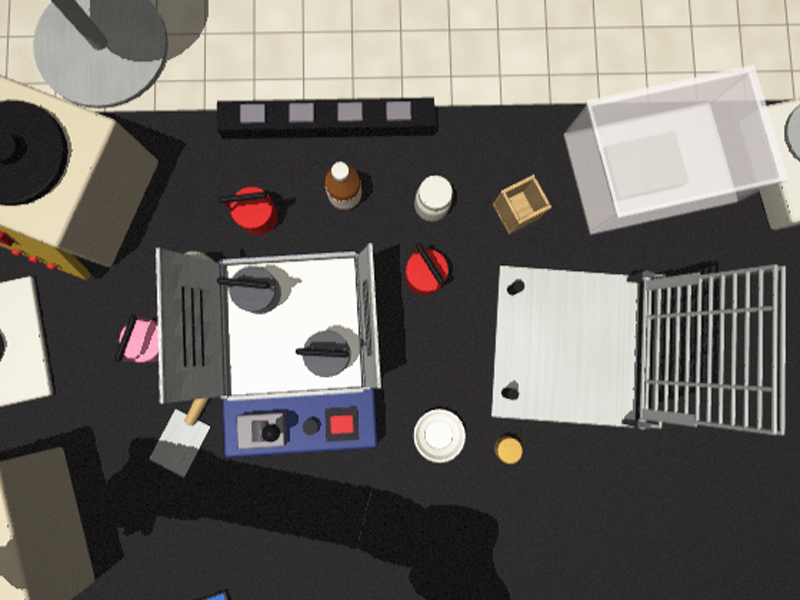

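```bash
cat > h.py <<'E'
import numpy as np, cv2
from workcell import status, viewer, manip
def ray(n,uv):
    m=viewer.camera_model(n); R=np.array(m['R']); t=np.array(m['t'])
    d=R.T@np.array([(uv[0]-m['cx'])/m['fx'],(uv[1]-m['cy'])/m['fy'],1]); return -R.T@t,d
def onz(n,uv,z):
    c,d=ray(n,uv); return (c+d*(z-c[2])/d[2]).round(4)
def proj(n,X):
    m=viewer.camera_model(n); p=np.array(m['R'])@np.array(X)+m['t']
    return np.array([m['fx']*p[0]/p[2]+m['cx'],m['fy']*p[1]/p[2]+m['cy']])
def tri(a,b):  # two views
    (c1,d1),(c2,d2)=ray('top',a),ray('scene',b)
    s=np.linalg.lstsq(np.c_[d1,-d2],c2-c1,rcond=None)[0]
    p,q=c1+d1*s[0],c2+d2*s[1]; return ((p+q)/2).round(4),np.linalg.norm(p-q).round(4)
from scipy.spatial.transform import Rotation as Ro
def totool(dw,o=None):
    o=o or status.get_obs(); return Ro.from_quat(o['ee_rot']).inv().apply(dw).round(4)
E
python3 - <<'E'
from h import *
s=.7
T=lambda u,v,z:onz('top',(u*s,v*s),z)
top=viewer.camera('top'); hsv=cv2.cvtColor(top,cv2.COLOR_RGB2HSV)
blue=cv2.inRange(hsv,(110,80,40),(130,255,200))
cs=[c for c in cv2.findContours(blue,0,2)[0] if cv2.contourArea(c)>800]
for c in cs:
    b=cv2.boxPoints(cv2.minAreaRect(c)); print('blue',[ (p/s).round(0).tolist() for p in b],[onz('top',p,.06)[:2].tolist() for p in b])
dark=((top.max(2)<45)*255).astype('uint8')
roi=np.zeros_like(dark); roi[int(262*s):int(375*s),int(215*s):int(358*s)]=1
for c in cv2.findContours(dark*roi,0,2)[0]:
    if cv2.contourArea(c)>40:
        r=cv2.minAreaRect(c); print('bar',np.array(r[0])/s,r[1],r[2],onz('top',r[0],.187))
print('plate inner corners',*[T(u,v,.08)[:2] for u,v in((225,258),(360,255),(364,388),(228,396))])
print('long hinge',T(222,262,.094),T(228,398,.094)); print('short hinge',T(362,250,.088),T(367,390,.088))
print('long edge',T(157,249,.2),T(160,401,.2),'short edge',T(373,245,.17),T(380,387,.17))
print('ball top',T(270,432,.11))
print('ball tri',tri((270*s,432*s),(385*s,240*s)))
print('rest hinge',T(640,275,.06),T(637,425,.06),'edge',T(783,266,.262),T(784,433,.262))
print('rest edge tri',tri((783*s,266*s),(197*s,470*s)),tri((784*s,433*s),(125*s,374*s)))
print('boss',T(515,287,.0),T(510,390,0))
# enlarge crop
cv2.imwrite('pics/crop0.png',np.hstack([cv2.resize(top[165:325,100:275][:, :,::-1],(400,366),interpolation=2),cv2.resize(viewer.camera('scene')[100:240,235:388][:,:,::-1],(400,366),interpolation=2)]))
E
```

```text
blue [[220.0, 399.0], [374.0, 388.0], [378.0, 448.0], [224.0, 458.0]] [[0.4557, 0.3162], [0.4663, 0.0799], [0.3763, 0.0756], [0.3662, 0.3096]]
bar [321.46410261 351.4680481 ] (36.10791778564453, 5.203324317932129) 3.012787342071533 [0.5211 0.1471 0.187 ]
bar [242.86298479 282.0639692 ] (36.270999908447266, 5.466505527496338) 4.236394882202148 [0.6173 0.2524 0.187 ]
plate inner corners [0.6714 0.3047] [0.6718 0.0965] [0.4678 0.0941] [0.4605 0.2991]
long hinge [0.6627 0.3056 0.094 ] [0.4581 0.2955 0.094 ]
short hinge [0.678  0.0931 0.088 ] [0.465  0.0895 0.088 ]
long edge [0.6624 0.3642 0.2   ] [0.4609 0.3569 0.2   ] short edge [0.6682 0.0753 0.17  ] [0.4715 0.0698 0.17  ]
ball top [0.4087 0.2305 0.11  ]
ball tri (array([0.3856, 0.2361, 0.0075]), np.float64(0.0369))
rest hinge [ 0.6344 -0.3451  0.06  ] [ 0.4009 -0.3249  0.06  ] edge [ 0.612  -0.4339  0.262 ] [ 0.4083 -0.4165  0.262 ]
rest edge tri (array([ 0.6126, -0.4381,  0.2566]), np.float64(0.0008)) (array([ 0.4107, -0.4131,  0.2625]), np.float64(0.0067))
boss [ 0.6274 -0.16    0.    ] [ 0.4564 -0.144   0.    ]
```

View pics/crop0.png

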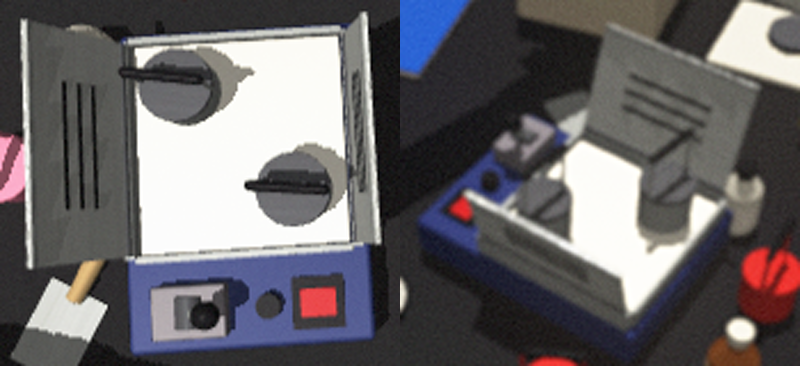

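```bash
python3 - <<'E'
from h import *
p,e=tri((189.7,303.1),(284.7,148.6)); print('ball',p,e)
P=lambda z: onz('top',(189.7,303.1),z)
print(P(.12),P(.13)); print('lids',onz('top',(178.75,203.5),.133),onz('top',(100+293*.4375,165+189*.437),.133))
bl=[onz('top',(100+u*.4375,165+v*.437),.1) for u,v in((150,286),(232,283),(234,336),(154,341))];print('block',*bl,np.mean(bl,0))
print('knob',onz('top',(100+269*.4375,165+305*.437),.08))
o=status.get_obs();print(np.rad2deg(Ro.from_quat(o['ee_rot']).as_rotvec()))
for t in [(.408,.19,.20)]: print(totool(np.array(t)-o['position'],o))
E
```

```text
ball [0.4157 0.2371 0.1085] 0.0232
[0.4082 0.2273 0.12  ] [0.4093 0.2254 0.13  ]
lids [0.6124 0.2469 0.133 ] [0.5194 0.1461 0.133 ]
block [0.4345 0.2813 0.1   ] [0.4354 0.2061 0.1   ] [0.3876 0.2046 0.1   ] [0.3849 0.2775 0.1   ] [0.4106   0.242375 0.1     ]
knob [0.4129 0.1747 0.08  ]
[-3.21155012e+01 -1.77105191e+02  7.32441117e-02]
[-0.3153 -0.3036  0.0451]
```

Call:
play_rows --plan '[0,0,22,-0.1,-0.1,0.015,0,0,0,44,-0.21,-0.2,0.03,0,0,0,66.8,-0.32,-0.3,0.045,0,0,0,66.8,-0.32,-0.3,0.045,0,0,0,66.8,-0.32,-0.3,0.045,0,0,0,66.8,-0.32,-0.3,0.045,0,0,0,66.8,-0.32,-0.3,0.045,0,0,0,66.8,-0.32,-0.3,0.045,0,0,0,66.8,-0.32,-0.3,0.045,0,0,0,66.8,-0.32,-0.3,0.045,0]'

```text
clock: 1.45
position: [0.4132, 0.1933, 0.2003]
ee_rot: [0.69, 0.724, 0.0, -0.0]
ft_force: [-0.9, 0.4, -0.3]
grip_width: -0.0
grasp_force: 0.0
```

```bash
python3 - <<'E'
from h import *
o=status.get_obs();print(o['position'],o['joint_pos'].round(2),o['joint_velocities'].round(2));R=Ro.from_quat(o['ee_rot']).as_matrix();print(R.round(3))
print(totool(np.array([.409,.18,.126])-o['position'],o))
for n in('scene','top'): cv2.imwrite(f'pics/{n}1.png',viewer.camera(n)[:,:,::-1])
s=cv2.imread('pics/scene1.png')[100:240,235:388];t=cv2.imread('pics/top1.png')[165:345,80:277]
cv2.imwrite('pics/c1.png',np.hstack([cv2.resize(t,(400,366),interpolation=2),cv2.resize(s,(400,366),interpolation=2)]))
E
```

```text
[0.41317807 0.19329261 0.20033793] [-0.85 -0.02  0.31  1.96  0.01  1.2  -0.49] [-0.  0.  0.  0.  0. -0.  0.]
[[-0.049  0.999 -0.   ]
 [ 0.999  0.049  0.   ]
 [ 0.    -0.    -1.   ]]
[-0.0131 -0.0048  0.0743]
```

View pics/c1.png

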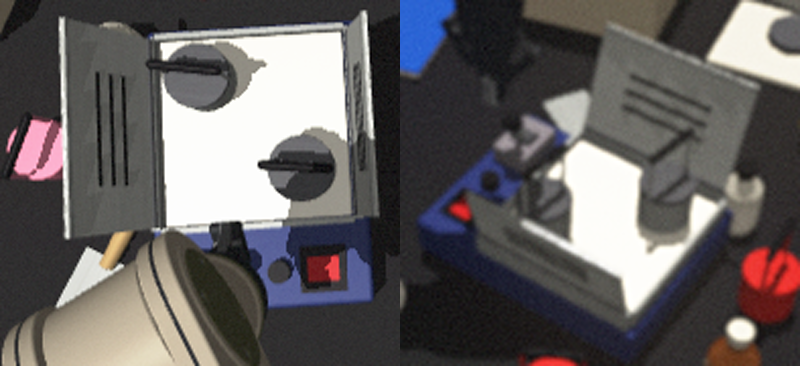

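Call:
play_rows --plan '[0,0,0,-0.017,-0.004,0.02,0,0,0,0,-0.017,-0.004,0.06,0,0,0,0,-0.017,-0.004,0.074,0,0,0,0,-0.017,-0.004,0.074,0,0,0,0,0.0,-0.004,0.074,0,0,0,0,0.01,-0.004,0.074,0,0,0,0,0.02,-0.004,0.074,0,0,0,0,0.03,-0.004,0.074,0,0,0,0,0.04,-0.004,0.074,0]'

```text
clock: 2.68
position: [0.4078, 0.2325, 0.1263]
ee_rot: [0.691, 0.723, 0.0, -0.0]
ft_force: [-0.2, -1.7, 1.7]
grip_width: 0.003
grasp_force: 0.8
```

Call:
play_rows --plan '[0,0,0,0.007,0,0,0,0,0,0,0.014,0,0,0,0,0,0,0.02,0,0,0,0,0,0,0.02,0,0,0]'

```text
clock: 3.18
position: [0.4068, 0.25, 0.1258]
ee_rot: [0.691, 0.723, -0.002, 0.001]
ft_force: [-0.5, -9.2, 2.4]
grip_width: -0.001
grasp_force: 4.4
```

Call:
play_rows --plan '[0,0,0,-0.03,0,0,0,0,0,0,-0.04,0,-0.05,0,0,0,0,-0.08,0,-0.1,0,0,0,4,-0.14,0.03,-0.15,0,0,0,7.8,-0.2,0.05,-0.2,0,0,0,7.8,-0.26,0.07,-0.205,0,0,0,7.8,-0.32,0.07,-0.205,0,0,0,7.8,-0.32,0.07,-0.205,0]'

```text
clock: 4.18
position: [0.4919, -0.0679, 0.3321]
ee_rot: [0.739, 0.673, 0.001, 0.0]
ft_force: [-0.2, 0.7, -1.4]
grip_width: 0.002
grasp_force: 0.0
```

```bash
python3 - <<'E'
from h import *
o=status.get_obs();print(o['position'],o['joint_pos'].round(2))
print(totool(np.array([.50,-.50,.33])-o['position'],o))
for n in('scene','top'): cv2.imwrite(f'pics/{n}2.png',viewer.camera(n)[:,:,::-1])
s=cv2.imread('pics/scene2.png')[100:240,235:388];t=cv2.imread('pics/top2.png')[165:345,80:277]
cv2.imwrite('pics/c2.png',np.hstack([cv2.resize(t,(400,366),interpolation=2),cv2.resize(s,(400,366),interpolation=2)]))
E
```

```text
[ 0.49192768 -0.06793268  0.33210463] [-0.6  -0.02  0.64  1.68  0.01  1.48 -0.05]
[-0.4294  0.0484  0.002 ]
```

View pics/c2.png

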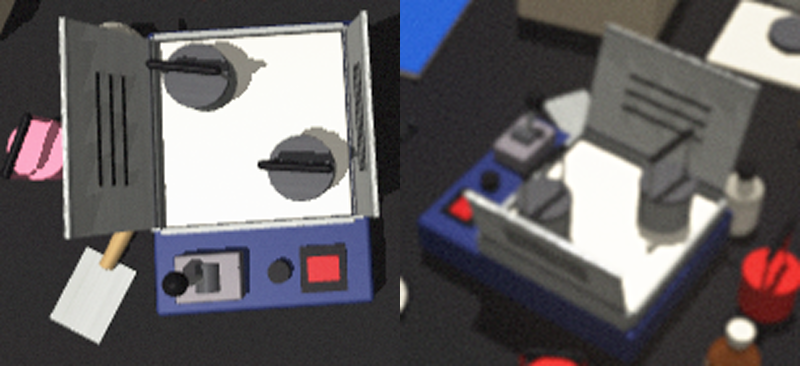

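Call:
play_rows --plan '[0,0,0,-0.06,0.007,0,0,0,0,0,-0.12,0.014,0,0,0,0,0,-0.18,0.02,0,0,0,0,0,-0.24,0.028,0,0,0,0,0,-0.3,0.035,0,0,0,0,0,-0.36,0.042,0,0,0,0,0,-0.42,0.048,0,0,0,0,0,-0.43,0.048,0,0,0,0,0,-0.43,0.048,0,0]'

```text
clock: 5.4
position: [0.5012, -0.4971, 0.3304]
ee_rot: [0.738, 0.674, 0.0, -0.001]
ft_force: [0.2, 1.0, 0.1]
grip_width: -0.0
grasp_force: 0.0
```

```bash
python3 - <<'E'
from h import *
o=status.get_obs();print(o['position'],o['joint_pos'].round(2))
for n in('scene','top'): cv2.imwrite(f'pics/{n}3.png',viewer.camera(n)[:,:,::-1])
s=cv2.imread('pics/scene3.png')[200:420,60:300];t=cv2.imread('pics/top3.png')[120:340,320:560]
cv2.imwrite('pics/c3.png',np.hstack([cv2.resize(t,(400,366),interpolation=2),cv2.resize(s,(400,366),interpolation=2)]))
E
```

```text
[ 0.50119612 -0.49706064  0.33044718] [ 0.23  0.61  0.86  1.09 -0.45  1.62  0.88]
```

View pics/c3.png

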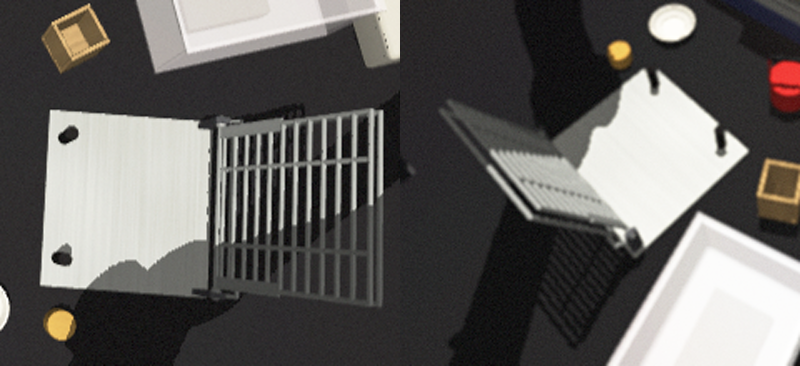

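Call:
play_rows --plan '[0,0,0,0,0,0.04,0,0,0,0,0,0,0.075,0,0,0,0,0.02,0,0.075,0,0,0,0,0.04,0,0.075,0,0,0,0,0.055,0,0.075,0,0,0,0,0.065,0,0.075,0,0,0,0,0.075,0,0.075,0,0,0,0,0.085,0,0.075,0,0,0,0,0.095,0,0.075,0,0,0,0,0.105,0,0.075,0,0,0,0,0.115,0,0.075,0]'

```text
clock: 6.88
position: [0.5112, -0.382, 0.2561]
ee_rot: [0.738, 0.675, 0.0, -0.0]
ft_force: [-0.9, -1.4, 1.2]
grip_width: -0.001
grasp_force: 0.6
```

Call:
play_rows --plan '[0,0,0,0.012,0,0,0,0,0,0,0.024,0,0,0,0,0,0,0.036,0,0,0,0,0,0,0.048,0,0,0,0,0,0,0.06,0,0,0,0,0,0,0.072,0,0,0,0,0,0,0.08,0,0,0,0,0,0,0.08,0,0,0,0,0,0,0.06,0,-0.04,0,0,0,0,0.06,0,-0.1,0,0,0,0,0.06,0,-0.1,0]'

```text
clock: 8.25
position: [0.517, -0.3252, 0.3607]
ee_rot: [0.739, 0.674, 0.001, 0.003]
ft_force: [0.4, 0.5, -1.0]
grip_width: -0.004
grasp_force: 0.0
```

```bash
python3 - <<'E'
from h import *
for n in('scene','top'): cv2.imwrite(f'pics/{n}4.png',viewer.camera(n)[:,:,::-1])
s=cv2.imread('pics/scene4.png')[200:420,60:300];t=cv2.imread('pics/top4.png')[120:340,320:560]
cv2.imwrite('pics/c4.png',np.hstack([cv2.resize(t,(400,366),interpolation=2),cv2.resize(s,(400,366),interpolation=2)]))
E
```

```text
(no output)
```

View pics/c4.png

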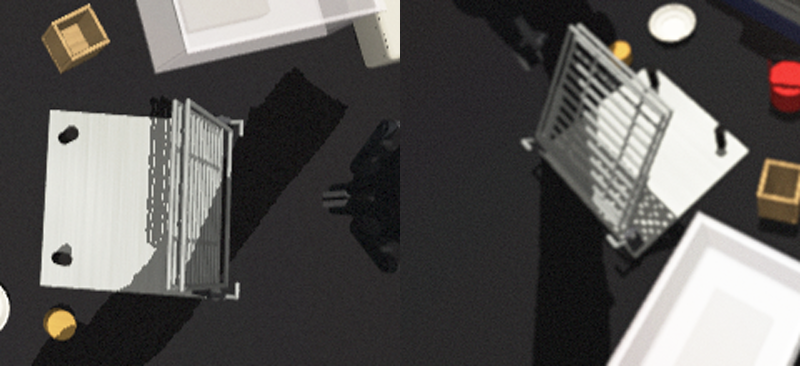

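Call:
play_rows --plan '[0,0,0,0.06,0,0,0.5,0,0,0,0.12,0,0,0.5,0,0,0,0.18,0,0,0.5,0,0,0,0.24,0,0,0.5,0,0,0,0.3,-0.02,0,0.5,0,0,0,0.36,-0.03,0,0.5,0,0,0,0.38,-0.039,0,0.5,0,0,0,0.38,-0.039,0,0.5,0,0,0,0.38,-0.039,0,0.5]'

```text
clock: 9.48
position: [0.5118, 0.0578, 0.3556]
ee_rot: [0.739, 0.674, -0.001, -0.0]
ft_force: [-0.5, -1.4, 0.4]
grip_width: 0.5
grasp_force: 0.0
```

```bash
cat >> h.py <<'E'
def bars(top,roi=(262,375,215,358),z=.187):
    s=.7;dark=((top.max(2)<45)*255).astype('uint8');m=np.zeros_like(dark);m[int(roi[0]*s):int(roi[1]*s),int(roi[2]*s):int(roi[3]*s)]=1
    out=[]
    for c in cv2.findContours(dark*m,0,2)[0]:
        if cv2.contourArea(c)>40:
            r=cv2.minAreaRect(c); out.append((onz('top',r[0],z),np.round(r[1],1),round(r[2],1)))
    return out
E
python3 - <<'E'
from h import *
o=status.get_obs();print(o['position'],o['joint_pos'].round(2))
for n in('scene','top'): cv2.imwrite(f'pics/{n}5.png',viewer.camera(n)[:,:,::-1])
t=cv2.imread('pics/top5.png'); print(bars(t[:,:,::-1]))
print(totool(np.array([.521,.1466,.182])-o['position'],o))
s=cv2.imread('pics/scene5.png')[100:420,60:400]
cv2.imwrite('pics/c5.png',np.hstack([cv2.resize(t[120:340,80:540],(460,366),interpolation=2),cv2.resize(s,(340,366),interpolation=2)]))
E
```

```text
[0.51177623 0.05775117 0.35564115] [-0.89  0.03  0.72  1.59 -0.02  1.53 -0.26]
[(array([0.6171, 0.2524, 0.187 ]), array([36.2,  5.3]), 4.2)]
[0.0894 0.0012 0.1736]
```

View pics/c5.png

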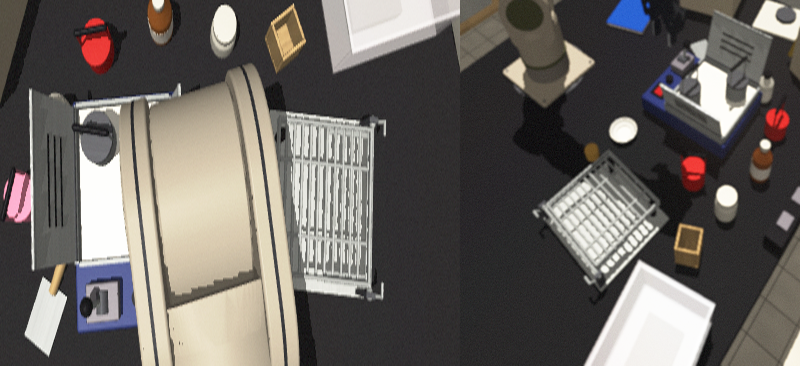

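Call:
play_rows --plan '[0,0,0,0.05,0,0,0.6,0,0,0,0.089,0.001,0.02,0.6,0,0,0,0.089,0.001,0.06,0.6,0,0,0,0.089,0.001,0.1,0.6,0,0,0,0.089,0.001,0.14,0.6,0,0,0,0.089,0.001,0.16,0.6,0,0,0,0.089,0.001,0.174,0.6,0,0,0,0.089,0.001,0.174,0.6,0,0,0,0.089,0.001,0.174,0.3,0,0,0,0.089,0.001,0.174,0,0,0,0,0.089,0.001,0.174,0,0,0,0,0.089,0.001,0.174,0,0,0,0,0.089,0.001,0.174,0]' --squeeze 40

```text
clock: 11.2
position: [0.5214, 0.1477, 0.1832]
ee_rot: [0.738, 0.675, 0.001, 0.0]
ft_force: [-1.9, -0.1, 5.4]
grip_width: 0.103
grasp_force: 40.1
```

Call:
play_rows --plan '[0,0,0,0,0,-0.02,0,0,0,0,0,0,-0.06,0,0,0,0,0,0,-0.11,0,0,0,0,0,0,-0.16,0,0,0,0,0,0,-0.175,0,0,0,0,0,0,-0.175,0]'

```text
clock: 11.95
position: [0.5208, 0.1475, 0.3568]
ee_rot: [0.738, 0.675, -0.0, -0.0]
ft_force: [-0.6, 0.4, -4.5]
grip_width: 0.106
grasp_force: 39.5
```

```bash
python3 - <<'E'
from h import *
for n in('scene','top'): cv2.imwrite(f'pics/{n}6.png',viewer.camera(n)[:,:,::-1])
t=cv2.imread('pics/top6.png'); s=cv2.imread('pics/scene6.png')
cv2.imwrite('pics/c6.png',np.hstack([cv2.resize(t[150:320,280:500],(440,340),interpolation=2),cv2.resize(s[130:370,50:290],(340,340),interpolation=2)]))
print(bars(t[:,:,::-1]))
E
```

```text
[(array([0.5768, 0.1503, 0.187 ]), array([73.7,  6.8]), 69.0)]
```

View pics/c6.png

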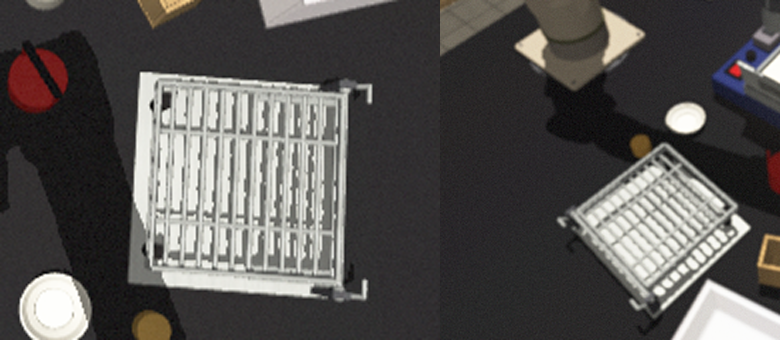

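```bash
python3 - <<'E'
from h import *
c=[onz('top',(280+u/2,150+v/2),.072) for u,v in((158,80),(346,94),(342,281),(152,269))];print(*c);m=np.mean(c,0);print('mid',m)
o=status.get_obs();a=np.deg2rad(-5)
X=np.array([np.cos(a),np.sin(a)]);Y=np.array([-np.sin(a),np.cos(a)])
for lx,ly in((-.042,-.042),(.042,.042)):
    p=m[:2]+lx*X+ly*Y; print(p,totool(np.r_[p,.173]-o['position'],o))
E
```

```text
[ 0.6424 -0.141   0.072 ] [ 0.6222 -0.3503  0.072 ] [ 0.4169 -0.332   0.072 ] [ 0.4346 -0.1253  0.072 ]
mid [ 0.529025 -0.23715   0.072   ]
[ 0.48352428 -0.27532964] [-0.4241  0.0019  0.1829]
[ 0.57452572 -0.19897036] [-0.3399  0.0857  0.1825]
```

Call:
play_rows --plan '[0,0,0,-0.03,0,0,0,0,0,0,-0.08,0,0,0,0,0,0,-0.13,0,0,0,0,0,0,-0.18,0,0,0,0,0,0,-0.23,0,0,0,0,0,0,-0.28,0,0,0,0,0,0,-0.33,0,0,0,0,0,0,-0.38,0,0,0,0,0,0,-0.41,0.002,0,0,0,0,0,-0.424,0.002,0.03,0,0,0,0,-0.424,0.002,0.07,0,0,0,0,-0.424,0.002,0.11,0,0,0,0,-0.424,0.002,0.14,0,0,0,0,-0.424,0.002,0.16,0,0,0,0,-0.424,0.002,0.172,0,0,0,0,-0.424,0.002,0.18,0,0,0,0,-0.424,0.002,0.184,0,0,0,0,-0.424,0.002,0.185,0,0,0,0,-0.424,0.002,0.185,0]'

```text
clock: 14.42
position: [0.4849, -0.275, 0.1726]
ee_rot: [0.738, 0.675, 0.0, 0.0]
ft_force: [-0.0, 0.2, -4.0]
grip_width: 0.109
grasp_force: 39.5
```

Not touching yet; lower in small steps, then release.

Call:
play_rows --plan '[0,0,0,0,0,0.001,0,0,0,0,0,0,0.002,0,0,0,0,0,0,0.002,0]'

```text
clock: 14.8
position: [0.4852, -0.2752, 0.1712]
ee_rot: [0.738, 0.675, 0.001, 0.0]
ft_force: [-2.2, 1.1, 3.9]
grip_width: 0.106
grasp_force: 40.7
```

Call:
play_rows --plan '[0,0,0,0,0,0,0.3,0,0,0,0,0,0,0.5,0,0,0,0,0,0,0.5,0,0,0,0,0,-0.04,0.5,0,0,0,0,0,-0.09,0.5,0,0,0,0.03,0,-0.14,0.5,0,0,0,0.08,0,-0.18,0.5,0,0,0,0.14,0,-0.185,0.5,0,0,0,0.2,0,-0.185,0.5,0,0,0,0.26,0,-0.185,0.5,0,0,0,0.32,0,-0.185,0.5,0,0,0,0.34,0,-0.185,0.5,0,0,0,0.34,0,-0.185,0.5]'

```text
clock: 16.42
position: [0.5153, 0.0645, 0.355]
ee_rot: [0.738, 0.675, -0.0, 0.0]
ft_force: [-0.3, -1.7, 0.9]
grip_width: 0.497
grasp_force: 0.0
```

```bash
python3 - <<'E'
from h import *
o=status.get_obs()
for n in('scene','top'): cv2.imwrite(f'pics/{n}7.png',viewer.camera(n)[:,:,::-1])
t=cv2.imread('pics/top7.png'); s=cv2.imread('pics/scene7.png')
print(bars(t[:,:,::-1]),o['position'],totool(np.array([.616,.251,.182])-o['position'],o))
cv2.imwrite('pics/c7.png',np.hstack([cv2.resize(t[120:340,80:500],(460,366),interpolation=2),cv2.resize(s[100:400,60:400],(340,366),interpolation=2)]))
E
```

```text
[(array([0.6171, 0.2524, 0.187 ]), array([36.2,  5.1]), 3.8)] [0.51529608 0.06454843 0.35503462] [0.1947 0.084  0.1729]
```

View pics/c7.png

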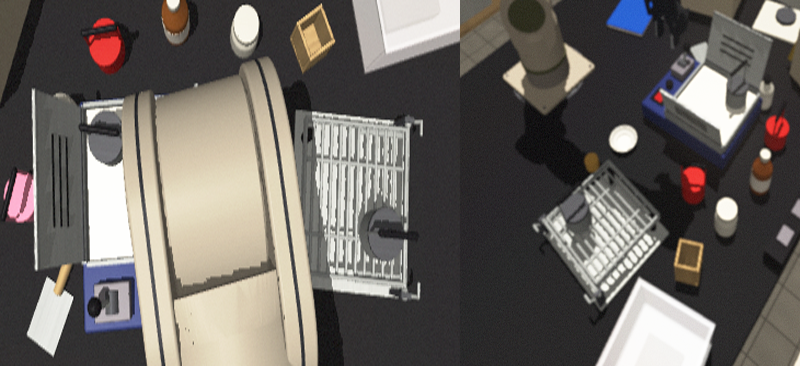

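Call:
play_rows --plan '[0,0,0,0.05,0.02,0,0.6,0,0,0,0.1,0.045,0,0.6,0,0,0,0.15,0.07,0,0.6,0,0,0,0.195,0.084,0.02,0.6,0,0,0,0.195,0.084,0.06,0.6,0,0,0,0.195,0.084,0.1,0.6,0,0,0,0.195,0.084,0.14,0.6,0,0,0,0.195,0.084,0.16,0.6,0,0,0,0.195,0.084,0.173,0.6,0,0,0,0.195,0.084,0.173,0.6,0,0,0,0.195,0.084,0.173,0.3,0,0,0,0.195,0.084,0.173,0,0,0,0,0.195,0.084,0.173,0,0,0,0,0.195,0.084,0.173,0,0,0,0,0.195,0.084,0.173,0]'

```text
clock: 18.4
position: [0.6171, 0.2507, 0.1833]
ee_rot: [0.738, 0.675, 0.001, 0.0]
ft_force: [1.6, 1.1, 5.9]
grip_width: 0.109
grasp_force: 41.8
```

Call:
play_rows --plan '[0,0,0,0,0,-0.02,0,0,0,0,0,0,-0.06,0,0,0,0,0,0,-0.11,0,0,0,0,0,0,-0.15,0,0,0,0,-0.02,0,-0.175,0,0,0,0,-0.07,0,-0.175,0,0,0,0,-0.12,0,-0.175,0,0,0,0,-0.17,0,-0.175,0,0,0,0,-0.22,0,-0.175,0,0,0,0,-0.27,0,-0.175,0,0,0,0,-0.32,0,-0.175,0,0,0,0,-0.37,0,-0.175,0,0,0,0,-0.42,-0.001,-0.175,0,0,0,0,-0.445,-0.001,-0.17,0,0,0,0,-0.452,-0.001,-0.14,0,0,0,0,-0.452,-0.001,-0.1,0,0,0,0,-0.452,-0.001,-0.1,0]'

```text
clock: 20.52
position: [0.5733, -0.199, 0.2804]
ee_rot: [0.738, 0.674, -0.001, -0.002]
ft_force: [0.5, 0.2, -3.3]
grip_width: 0.106
grasp_force: 40.6
```

```bash
python3 - <<'E'
from h import *
o=status.get_obs()
for n in('scene','top'): cv2.imwrite(f'pics/{n}8.png',viewer.camera(n)[:,:,::-1])
t=cv2.imread('pics/top8.png'); s=cv2.imread('pics/scene8.png')
print(o['position'],totool(np.array([.5745,-.199,.173])-o['position'],o))
cv2.imwrite('pics/c8.png',np.hstack([cv2.resize(t[120:340,80:500],(460,366),interpolation=2),cv2.resize(s[180:400,60:280],(340,366),interpolation=2)]))
E
```

```text
[ 0.57328914 -0.19898219  0.28038917] [-0.      0.0018  0.1074]
```

View pics/c8.png

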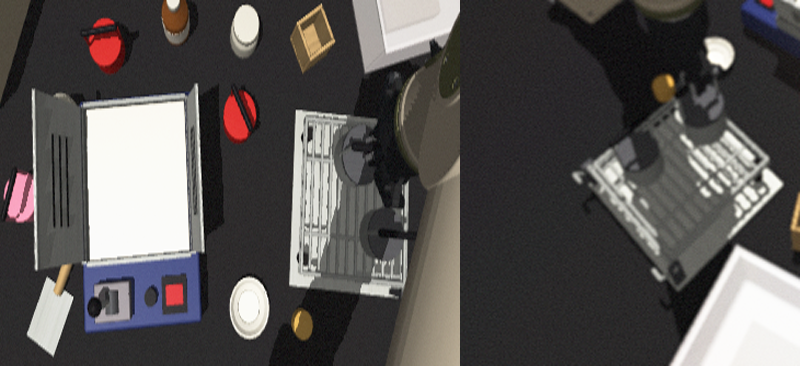

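Call:
play_rows --plan '[0,0,0,0,0.001,0.03,0,0,0,0,0,0.001,0.06,0,0,0,0,0,0.001,0.085,0,0,0,0,0,0.001,0.1,0,0,0,0,0,0.001,0.106,0,0,0,0,0,0.001,0.109,0,0,0,0,0,0.001,0.11,0,0,0,0,0,0.001,0.11,0]'

```text
clock: 21.62
position: [0.5761, -0.1999, 0.1728]
ee_rot: [0.738, 0.675, 0.0, 0.0]
ft_force: [0.6, -0.0, -3.3]
grip_width: 0.109
grasp_force: 40.6
```

Call:
play_rows --plan '[0,0,0,0,0,0.001,0,0,0,0,0,0,0.002,0,0,0,0,0,0,0.003,0,0,0,0,0,0,0.003,0]'

```text
clock: 22.12
position: [0.5766, -0.2001, 0.1712]
ee_rot: [0.738, 0.675, 0.001, 0.001]
ft_force: [-3.1, 2.1, 12.4]
grip_width: 0.109
grasp_force: 42.6
```

Call:
play_rows --plan '[0,0,0,0,0,0,0.3,0,0,0,0,0,0,0.5,0,0,0,0,0,0,0.5,0,0,0,0,0,-0.04,0.5,0,0,0,0,0,-0.09,0.4,0,0,0,0.0,0,-0.14,0.2,0,0,-4,0.05,-0.005,-0.16,0,0,0,-8,0.11,-0.012,-0.16,0,0,0,-8,0.17,-0.02,-0.15,0,0,0,-8,0.213,-0.027,-0.13,0,0,0,-8,0.213,-0.027,-0.13,0]'

```text
clock: 23.5
position: [0.5673, 0.0195, 0.2976]
ee_rot: [0.687, 0.727, -0.001, -0.001]
ft_force: [-0.4, -0.5, -0.2]
grip_width: -0.001
grasp_force: 0.0
```

```bash
python3 - <<'E'
from h import *
o=status.get_obs()
for n in('scene','top'): cv2.imwrite(f'pics/{n}9.png',viewer.camera(n)[:,:,::-1])
t=cv2.imread('pics/top9.png'); s=cv2.imread('pics/scene9.png')
print(o['position'],o['joint_pos'].round(2))
cv2.imwrite('pics/c9.png',np.hstack([cv2.resize(t[120:340,80:500],(460,366),interpolation=2),cv2.resize(s[100:400,60:400],(340,366),interpolation=2)]))
h=np.array([.091,.088]);r=.07
for th in (90,70,50,30,15,5,0):
    a=np.deg2rad(th);c=h+r*np.array([np.cos(a),np.sin(a)])+.002*np.array([-np.sin(a),np.cos(a)])+[-.011,.014]
    print(th,totool([0,*(c-o['position'][1:])],o))
print(totool(np.array([.57,.02,.167])-o['position'],o))
E
```

```text
[0.56725988 0.01948111 0.29755337] [-0.8   0.22  0.81  1.57 -0.16  1.42  0.08]
90 [0.0583 0.0037 0.1256]
70 [0.0823 0.005  0.1292]
50 [0.1037 0.0063 0.1407]
30 [0.1198 0.0073 0.1589]
15 [0.1273 0.0077 0.1756]
5 [0.1297 0.0079 0.1876]
0 [0.1301 0.0079 0.1936]
[0.0002 0.0031 0.1305]
```

View pics/c9.png

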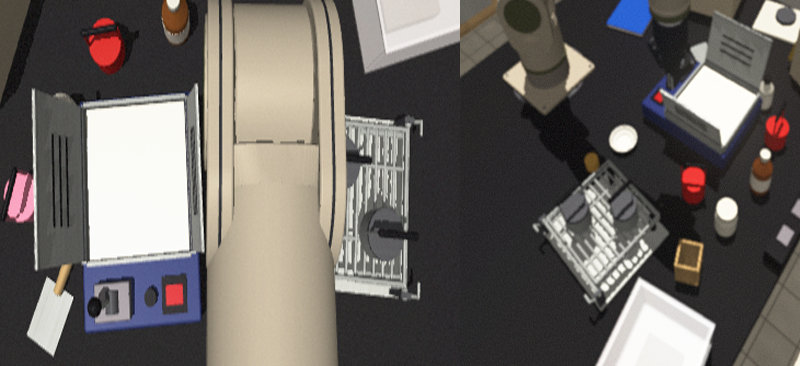

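Call:
play_rows --plan '[0,0,0,0,0.003,0.05,0,0,0,0,0,0.003,0.1,0,0,0,0,0,0.003,0.128,0,0,0,0,0.02,0.003,0.128,0,0,0,0,0.04,0.004,0.127,0,0,0,0,0.058,0.004,0.126,0,0,0,0,0.07,0.004,0.127,0,0,0,0,0.082,0.005,0.129,0,0,0,0,0.094,0.005,0.135,0,0,0,0,0.104,0.006,0.141,0,0,0,0,0.113,0.007,0.15,0,0,0,0,0.12,0.007,0.159,0,0,0,0,0.124,0.007,0.167,0,0,0,0,0.127,0.008,0.176,0,0,0,0,0.129,0.008,0.184,0,0,0,0,0.13,0.008,0.19,0,0,0,0,0.13,0.008,0.194,0,0,0,0,0.13,0.008,0.194,0]'

```text
clock: 25.85
position: [0.5695, 0.1446, 0.105]
ee_rot: [0.689, 0.724, -0.0, -0.0]
ft_force: [-0.1, -0.3, -0.7]
grip_width: 0.002
grasp_force: 0.0
```

Call:
play_rows --plan '[0,0,0,0.005,0,0.002,0,0,0,0,0.005,0,0.004,0,0,0,0,0.005,0,0.004,0]'

```text
clock: 26.22
position: [0.5701, 0.1483, 0.1039]
ee_rot: [0.69, 0.724, 0.0, 0.0]
ft_force: [-11.2, -7.2, 28.0]
grip_width: 0.0
grasp_force: 14.1
```

Call:
play_rows --plan '[0,0,0,0,0,-0.04,0,0,0,0,0,0,-0.1,0,0,0,0,0,0,-0.16,0,0,0,0,0.03,0,-0.2,0,0,0,0,0.09,0,-0.2,0,0,0,0,0.15,0,-0.2,0,0,0,0,0.21,0,-0.2,0,0,0,0,0.25,0,-0.2,0,0,0,0,0.255,0.003,-0.2,0,0,0,0,0.255,0.003,-0.2,0]'

```text
clock: 27.48
position: [0.5601, 0.4042, 0.3011]
ee_rot: [0.69, 0.724, -0.0, 0.0]
ft_force: [0.4, -0.1, 0.7]
grip_width: 0.001
grasp_force: 0.0
```

```bash
python3 - <<'E'
from h import *
o=status.get_obs()
for n in('scene','top'): cv2.imwrite(f'pics/{n}10.png',viewer.camera(n)[:,:,::-1])
t=cv2.imread('pics/top10.png'); s=cv2.imread('pics/scene10.png')
print(o['position'],o['joint_pos'].round(2))
cv2.imwrite('pics/c10.png',np.hstack([cv2.resize(t[120:340,60:480],(460,366),interpolation=2),cv2.resize(s[80:240,220:400],(340,366),interpolation=2)]))
h=np.array([.300,.094]);r=.115
for th in (110,90,70,50,30,15,5,0):
    a=np.deg2rad(th);c=h+r*np.array([-np.cos(a),np.sin(a)])+.002*np.array([np.sin(a),np.cos(a)])+[.011,.014]
    print(th,totool([0,*(c-o['position'][1:])],o))
E
```

```text
[0.56012008 0.40419063 0.30109059] [-1.11  0.52  0.66  1.2  -0.31  1.52 -0.45]
110 [-0.0518 -0.0026  0.0858]
90 [-0.091  -0.0045  0.0782]
70 [-0.1304 -0.0064  0.0845]
50 [-0.1653 -0.0081  0.1039]
30 [-0.1914 -0.0094  0.134 ]
15 [-0.2034 -0.01    0.1616]
5 [-0.2072 -0.0102  0.1813]
0 [-0.2078 -0.0102  0.1913]
```

View pics/c10.png

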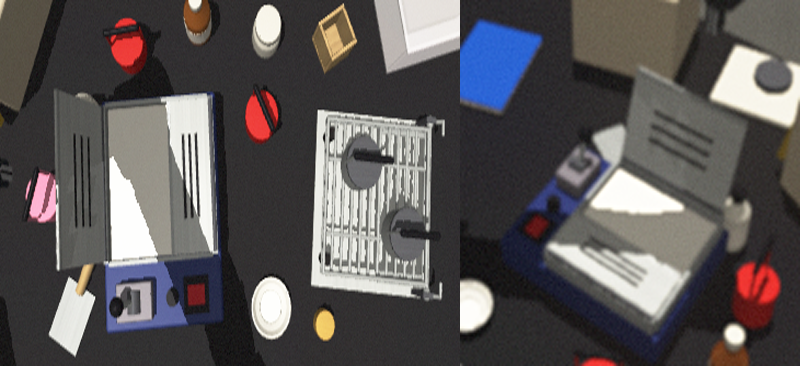

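Call:
play_rows --plan '[0,0,0,0,0,0.05,0,0,0,0,0,0,0.09,0,0,0,0,0,0,0.09,0,0,0,0,-0.025,0,0.088,0,0,0,0,-0.045,0,0.085,0,0,0,0,-0.06,0,0.082,0,0,0,0,-0.075,0,0.079,0,0,0,0,-0.091,0,0.078,0,0,0,0,-0.105,0,0.079,0,0,0,0,-0.118,0,0.081,0,0,0,0,-0.13,0,0.084,0,0,0,0,-0.143,0,0.09,0,0,0,0,-0.155,0,0.097,0,0,0,0,-0.165,0,0.104,0,0,0,0,-0.175,0,0.114,0,0,0,0,-0.184,0,0.124,0,0,0,0,-0.191,0,0.134,0,0,0,0,-0.196,0,0.143,0,0,0,0,-0.2,0,0.152,0,0,0,0,-0.203,0,0.161,0]'

```text
clock: 30.08
position: [0.5698, 0.2019, 0.1397]
ee_rot: [0.689, 0.724, -0.0, -0.0]
ft_force: [0.1, 0.9, 1.3]
grip_width: -0.002
grasp_force: 0.5
```

Call:
play_rows --plan '[0,0,0,-0.001,0,0.008,0,0,0,0,-0.003,0,0.016,0,0,0,0,-0.004,0,0.024,0,0,0,0,-0.004,0,0.03,0,0,0,0,-0.004,0,0.03,0]'

```text
clock: 30.7
position: [0.5701, 0.1979, 0.1102]
ee_rot: [0.689, 0.724, -0.0, 0.0]
ft_force: [-0.1, 0.7, 0.3]
grip_width: 0.007
grasp_force: 0.0
```

Call:
play_rows --plan '[0,0,0,0,0,0.002,0,0,0,0,0,0,0.003,0,0,0,0,0,0,0.003,0]'

```text
clock: 31.08
position: [0.5703, 0.1979, 0.1099]
ee_rot: [0.689, 0.724, 0.001, -0.001]
ft_force: [-12.6, -3.2, 29.5]
grip_width: -0.002
grasp_force: 14.6
```

Call:
play_rows --plan '[0,0,0,0,0,-0.05,0,0,0,0,0,0,-0.11,0,0,0,0,0,0,-0.17,0,0,0,0,0,0,-0.2,0,0,0,0,0.06,-0.03,-0.2,0,0,0,0,0.12,-0.06,-0.2,0,0,0,0,0.18,-0.06,-0.2,0,0,0,0,0.2,-0.06,-0.2,0,0,0,0,0.2,-0.06,-0.2,0]'

```text
clock: 32.2
position: [0.499, 0.3972, 0.3062]
ee_rot: [0.688, 0.726, -0.001, 0.0]
ft_force: [-0.3, -0.4, 0.2]
grip_width: 0.002
grasp_force: 0.0
```

```bash
python3 - <<'E'
from h import *
for n in('scene','top'): cv2.imwrite(f'pics/{n}11.png',viewer.camera(n)[:,:,::-1])
t=cv2.imread('pics/top11.png'); s=cv2.imread('pics/scene11.png')
cv2.imwrite('pics/c11.png',np.hstack([cv2.resize(t[120:340,60:480],(460,366),interpolation=2),cv2.resize(s[80:400,60:400],(340,366),interpolation=2)]))
E
```

```text
(no output)
```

View pics/c11.png

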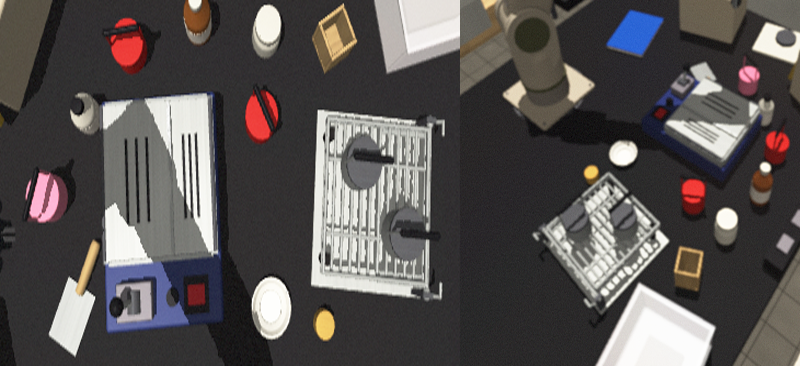

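Both flaps lie flat (long over short at crop (105–215, 95–265)), both canisters are upright on the level rest, and the switch is off. I am handing in.

```bash
python3 -c "
from workcell import manip
print(manip.hand_in())"
```

```text
the job is handed in; nothing more can be done
None
```

I handed the job in at about 32 s with every step done: hot plate off, rest level, both canisters (only two were present) upright on it, short flap folded down, then the long one over it; the hand-in call gave no verdict.

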